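# Shut the clear container and bolt its lid

### The arm

A 7-joint arm with a two-finger parallel gripper is mounted at the origin on the work surface. World frame = base frame: x ahead of the robot, y to its left, z up, the work surface at z = 0. Lengths are in m, angles in rad, forces in N, time in s.
With the tool pointing down it reaches from about 0.4 to 0.85 m from the base axis. Payload 10.4 kg.
Tool frame: the origin (TCP) lies at the very end of the fingers, on their centre line; the grasp point (between the pads) lies 19 mm behind it (manip.grip_depth is the distance from the TCP to the grasp point, in m); z points along the fingers, y is the direction in which the jaws open and shut (so a half turn about z gives the same grasp; the last joint's range is limited). The gripper opens to 85 mm and grips with 20 to 120 N. Pads are 22 mm wide; open, the fingers measure 114 mm over their backs; the gripper's body (76 mm by 85 mm) begins 54 mm behind the grasp point. The pads swing forward as they close: fully open they stand 13 mm farther back than shut.
Start: joints at [-1.254, 0.332, -0.065, 1.46, 0.022, 1.35, -0.088], TCP at [0.208, 0.589, 0.231] pointing down, gripper open.
Joint ranges: [-2.6, 2.6], [-0.5, 2.12], [-1.47, 1.34], [0.16, 2.42], [-1.27, 4.41], [0.06, 2.06], [-2.6, 2.6]. Speed limits (rad/s): [2.22, 2.22, 2.79, 2.79, 3.14, 3.14, 3.14].

### API

Orientations are given as a unit quaternion [x, y, z, w].
In Python, from workcell import manip gives the robot as it stands.
- The arm moves only by the tool step_arm, never from a script. Its argument "motion" is a list of rows, each a list of 6 numbers: the shift along the tool's x, y, z in mm, then the turn, a rotation vector about the tool's x, y, z in degrees. A call has 1 to 20 rows; each row shifts and turns the pose as measured when the row begins, along the tool's axes as they then stand; what a row does not reach is not made up. A row lasts 1/8 s, in which the tool goes at most 62.5 mm and 10.7 degrees, less where a joint would pass 70% of its speed; a pose out of reach is approached as far as the arm can. A call with a gripper value outside its range is refused whole. "jaw" is the finger opening in mm, from 0 to 85.4, set as the call begins (left out, the last holds). The fingers move at their own pace and stop on an object; "force" is the grip in N (left out, the last holds). Time passes only in rows, so rows that do not move let the fingers close. It gives the time, the measured TCP pose, the force and the opening at its end, in the units of the state.
- manip.get_obs(): the state, without advancing time (a new reading comes with each control period).
- manip.camera(name): name is "side" or "top"; returns the picture (400x640x3 uint8, blue, green, red); there is no depth.
- manip.camera_info(name): a dict with "camera_matrix" (3x3 intrinsics, pixels), "R" (3x3) and "t" (3): a world point X has camera coordinates R X + t. Camera axes: x right, y down, z forward; pixel columns grow to the right and rows downward; lengths in m; the calibration is good to about 2 mm. A picture is of the moment at which its call begins. camera_info takes no time and is no camera call.
- manip.hand_in(): hands the job in, once; it reports no verdict.
The state is a dict: "clock": time; "joint_pos": joint angles; "joint_velocities": joint speeds; "tau": joint torques, N m; "position": TCP position; "ee_rot": TCP orientation; "ft_force": force on the tool from outside, world axes, zero at the start; "torque": the same for the moment, N m; "grip_width": opening from 0.0 (shut) to 1.0 (fully open).
Only numpy, scipy, OpenCV 4.12 (cv2) and the standard library are available. Lean on these libraries where they do the work, as an engineer would, in place of code of your own. Each camera call takes 0.05 s, during which the arm holds its last target.

### The job

Close up the clear container on the counter: with the fingertips push its raised lid all the way down shut, then push the orange bolt on the lid by its tab all the way across, so that it runs through the grey keeper. Only push: do not pinch the lid or the tab, do not lift or shove the container about, and leave the other things on the counter where they stand.

Things in the scene. Friction and masses are not known exactly. Their poses are not given: they have to be found in the camera images.
- box: Clear container holding steel tins, loose on the counter, about 2.7 kg. Outside 160 (x) x 210 (y) x 100 (z) mm; origin at the centre of its underside. +x points from the lid's free edge to its hinge (roughly away from the robot), +y to the side with the keeper: a small grey arch on the outside of that wall, its top 129 mm above the counter, reaching 21 mm out.
- lid (a joint): Opening angle in rad: 0 is shut (flat on the rim, hard stop), growing as the free edge rises, 1.57 upright; starts at 0.8 to 1.4. Stiff hinge, stays where left, takes 2 to 4 N at the free edge. The lid is a clear blue-bordered plate, 160 mm from hinge to free edge, 210 wide, 8 thick; its top is bare on the -y side of the tab, and has a blue guide loop 16 mm high over the bolt near the +y edge.
- lid_hinge (a point): Middle of the lid's hinge axis, on the lid's underside: 80 mm to +x of the box's origin and 100 mm above its underside. The axes turn with the lid: x from the free edge to the hinge, y along the hinge axis (parallel to the box's y), z out of the lid's upper face.
- lid_edge (a point): Middle of the free edge of the lid, on its upper face (160 mm from the hinge axis, 8 mm above the underside). The same axes as lid_hinge, turning with the lid.
- bolt (a joint): Travel of the orange bolt in m along the lid's +y: 0 is drawn back, 0.045 is fully across at its hard stop, its nose standing out 15 mm past the keeper. It starts between 0 and 0.012 and stays where it is left; it takes about 1 to 2 N to slide.
- bolt_tab (a point): Centre of the top of the bolt's orange upright tab; moves with the bolt; axes of the lid. The tab is 34 (x) x 12 (y) mm, its top 22 mm above the lid's upper face; with the bolt drawn back its centre is 5 mm to -y of the lid's middle line, 85 mm from the hinge axis. The bolt's bar, 14 mm wide, 8 high, runs from the tab to +y; on the tab's -y side the lid is free.
- rice_bowl: White ceramic rice bowl, 116 mm across, 60 mm high, beside the container on its -y side, at least 30 mm clear of it; origin at the centre of its underside.
- oil_bottle: Amber oil bottle with a red cap, 52 mm across, 160 mm high, beside the container on its +y side, at least 60 mm clear of the keeper; origin at the centre of its underside.
- colander: Red plastic colander with a loop handle, 200 mm across, 85 mm high; origin at the centre of its underside.
- mug: Blue mug, 80 mm across, 90 mm high; origin at the centre of its underside.
- jar: Glass jar with a green lid, 90 mm across, 120 mm high; origin at the centre of its underside.
- spoon: Steel spoon 190 mm long lying on the counter beyond the container; its x axis runs along it.
Things that resemble listed ones, but are neither listed nor needed, are in the scene too. What is shaped like the mug but pink or yellow is not meant.

How it is judged:
By the outcome, as a careful person would: the job done as asked, in the order asked, and still so for the second after the job is handed in, with the robot touching nothing.
It also fails if it takes over 48 s, if anything falls off the work surface, if the arm or the gripper's body presses on something with over 40 N, if the wrist force passes 120 N, or if a joint passes its speed limit or range.

## Working session

There is one attempt and no reset: what is moved stays moved. The work goes in short steps, Python scripts to look and compute and a tool call to move; the robot and the scene stay as the last step left them, time stands still between calls to the robot, and variables do not carry over. Pictures are saved under pics/ and viewed, and the job is handed in when it is done.

Besides the shell and the picture viewer there is one more tool, called after "Request:" as name([rows], argument=value, ...), one row to a line, values as JSON. step_arm: Moves the arm, as the interface text tells. Its arguments: {"type":"object","properties":{"motion":{"type":"array"},"jaw":{"type":"number"},"force":{"type":"number"}},"required":["motion"]}

```bash
mkdir -p pics; ls; python3 - <<'E'
from workcell import manip
import cv2
print(manip.get_obs())
for n in("side","top"):
    cv2.imwrite(f"pics/{n}0.png",manip.camera(n)); i=manip.camera_info(n); print(n,i)
E
```

```text
pics
{'clock': 0.0, 'joint_pos': array([-1.25361228,  0.33288551, -0.06470451,  1.46097455,  0.0216118 ,
        1.34991132, -0.08848604]), 'joint_velocities': array([ 0.00032273, -0.00015968, -0.00191852, -0.00188498, -0.0010845 ,
        0.00267884, -0.00206633]), 'tau': array([-5.77367809e-04, -6.25444365e+01,  4.89124004e-02, -3.91603160e+01,
        1.62517279e-02,  9.86047875e-03,  1.86343954e-05]), 'position': array([0.2081781 , 0.58889164, 0.23049158]), 'ee_rot': array([ 1.69054936e-01,  9.85606351e-01, -7.36395744e-04, -8.55534528e-05]), 'ft_force': array([-0.48453559,  0.77581572, -0.57528159]), 'torque': array([-0.00982313,  0.01250643,  0.02463547]), 'grip_width': 1.0023387564909294}
side {'camera_matrix': array([[413.36722497,   0.        , 311.03745764],
       [  0.        , 413.36722497, 195.77322041],
       [  0.        ,   0.        ,   1.        ]]), 'R': array([[ 0.72428391, -0.68937563,  0.01319262],
       [-0.38831415, -0.42363876, -0.81837786],
       [ 0.56975866,  0.58761504, -0.57452906]]), 't': array([-0.41893747,  0.31906927,  0.91879723])}
top {'camera_matrix': array([[381.21896048,   0.        , 314.42809285],
       [  0.        , 381.21896048, 206.73065214],
       [  0.        ,   0.        ,   1.        ]]), 'R': array([[ 0.01279434, -0.9998141 ,  0.01442457],
       [-0.98355076, -0.01518302, -0.17999269],
       [ 0.18017824, -0.01188441, -0.98356218]]), 't': array([0.00527689, 0.60361254, 1.29091512])}
```

View pics/side0.png

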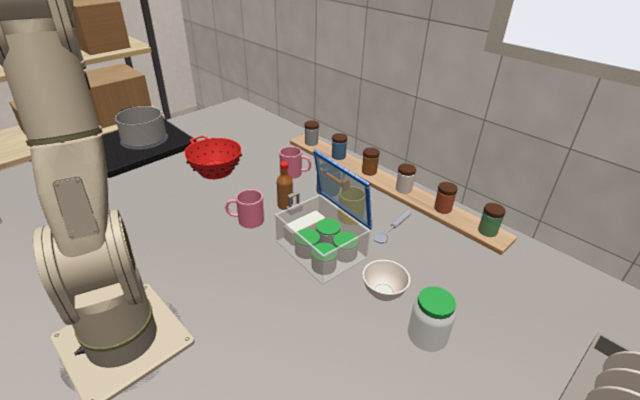

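View pics/top0.png

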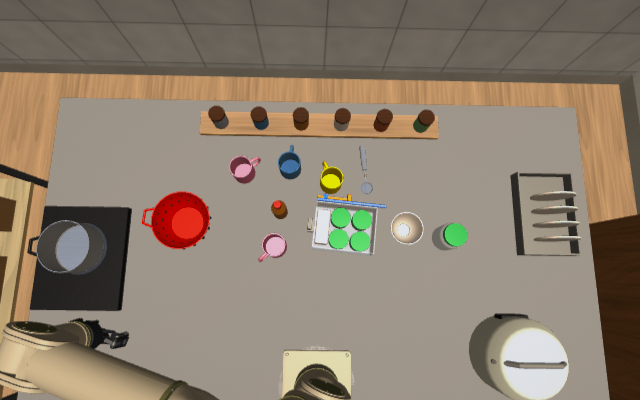

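The side view shows the container near (322,235) with its lid raised, and the top view shows it near (345,230). I'll zoom in.

```bash
python3 - <<'E'
import cv2
a=cv2.imread("pics/top0.png")[180:265,300:400]; cv2.imwrite("pics/top0z.png",cv2.resize(a,None,fx=7,fy=7,interpolation=cv2.INTER_CUBIC))
a=cv2.imread("pics/side0.png")[140:285,265:405]; cv2.imwrite("pics/side0z.png",cv2.resize(a,None,fx=4,fy=4,interpolation=cv2.INTER_CUBIC))
E
```

```text
(no output)
```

View pics/top0z.png

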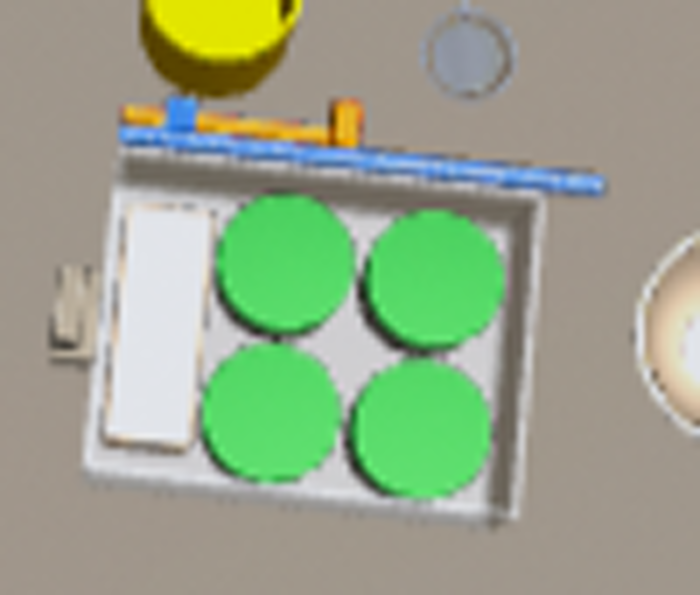

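View pics/side0z.png

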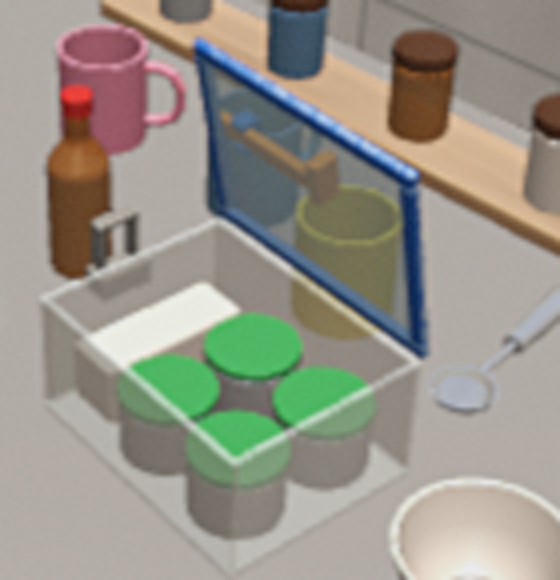

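```bash
cat > h.py <<'E'
import numpy as np
from workcell import manip
def proj(n,X):
    i=manip.camera_info(n); c=i["R"]@X+i["t"]; p=i["camera_matrix"]@c; return p[:2]/p[2]
def pt(q,P,lid=False):
    x,y,yaw,a=q[:4]; P=np.array(P,float)
    if lid: # lid frame: hinge origin, x toward hinge
        c,s=np.cos(a),np.sin(a)
        X,Y,Z=P; P=np.array([0.08+X*c+Z*s, Y, 0.1-X*s+Z*c])
    c,s=np.cos(yaw),np.sin(yaw)
    return np.array([x+c*P[0]-s*P[1], y+s*P[0]+c*P[1], P[2]])
E
cat > fit.py <<'E'
from h import *
from scipy.optimize import least_squares
S=lambda U:((U[0]+.5)/4-.5+265,(U[1]+.5)/4-.5+140)
T=lambda U:((U[0]+.5)/7-.5+300,(U[1]+.5)/7-.5+180)
B=[("side",S((42,298)),(-.08,.105,.1),0),("side",S((237,463)),(-.08,-.105,.1),0),("side",S((420,368)),(.08,-.105,.1),0),("side",S((218,222)),(.08,.105,.1),0),
("side",S((236,572)),(-.08,-.105,0),0),
("top",T((85,470)),(-.08,.105,.1),0),("top",T((517,517)),(-.08,-.105,.1),0),("top",T((543,196)),(.08,-.105,.1),0),
("side",S((200,42)),(-.16,.105,.004),1),("side",S((415,174)),(-.16,-.105,.004),1),("side",S((213,208)),(0,.105,.004),1),("side",S((425,355)),(0,-.105,.004),1),
("top",T((120,134)),(-.16,.105,.004),1),("top",T((605,186)),(-.16,-.105,.004),1),
("top",T((347,101)),"tab",1)]
def res(q):
    o=[]
    for n,uv,P,l in B:
        if P=="tab": P=(-.085,-.005+q[4],.03)
        o+=list(proj(n,pt(q,P,l))-uv)
    return np.array(o)
r=least_squares(res,[.5,0,0,1.2,0],loss="soft_l1")
print(r.x); print(res(r.x).reshape(-1,2).round(1))
q=r.x
for nm,P in (("edge",(-.16,0,.008)),("tab",(-.085,-.005+q[4],.03)),("edge-y",(-.16,-.105,.008)),("edge+y",(-.16,.105,.008))): print(nm,pt(q,P,1).round(3))
np.save("q.npy",q)
E
python3 fit.py
```

```text
[ 0.52910163 -0.08936312 -0.08719579  1.37496136  0.00749839]
[[-0.8 -0.2]
 [-0.4  0.4]
 [ 0.6 -1.8]
 [ 0.1 -1.5]
 [-1.3  1.8]
 [-0.2  0.2]
 [ 0.6 -0.2]
 [ 0.3 -1.2]
 [-1.7 -1. ]
 [ 0.  -0. ]
 [ 2.4  1.4]
 [ 0.4  0.7]
 [-0.3 -0. ]
 [ 0.1 -0.4]
 [-0.   0. ]]
edge [ 0.586 -0.094  0.258]
tab [ 0.622 -0.095  0.189]
edge-y [ 0.576 -0.199  0.258]
edge+y [0.595 0.01  0.258]
```

```bash
cat > rel.py <<'E'
from h import *
import sys
from scipy.spatial.transform import Rotation as R
q=np.load("q.npy"); o=manip.get_obs(); M=R.from_quat(o["ee_rot"])
def go(P,box=True):
    W=pt(q,P) if box else np.array(P)
    return (M.inv().apply(W-o["position"])*1000).round(1)
def boxpos():
    d=o["position"]-[q[0],q[1],0]; c,s=np.cos(q[2]),np.sin(q[2]); return np.array([c*d[0]+s*d[1],-s*d[0]+c*d[1],d[2]])
c,s=np.cos(q[2]),np.sin(q[2])
des=R.from_matrix(np.column_stack([[-c,-s,0],[-s,c,0],[0,0,-1]]))
def st():
    print("t",o["clock"],"pos",o["position"].round(4),"box",(boxpos()*1e3).round(1),"rot err tool deg",(M.inv()*des).as_rotvec(degrees=True).round(2),"F",o["ft_force"].round(1),"grip",round(o["grip_width"],3))
E
python3 -c "
from rel import *
st()
for a in (1.375,1.2,1,.8,.6,.4,.2,0):
    P=[0.08-.14*np.cos(a)+.008*np.sin(a),-.05,.1+.14*np.sin(a)+.008*np.cos(a)]
    print(a,np.round(np.array(P)*1e3))
print((boxpos()*1e3), np.array([des.inv().apply(pt(q,(.12,-.05,.36))-o['position']) ])*1e3)
"
```

```text
t 0.1 pos [0.2082 0.5889 0.2306] box [-378.7  647.8  230.6] rot err tool deg [-7.000e-02 -1.000e-02 -1.448e+01] F [ 0.2 -0.1 -0.2] grip 0.998
1.375 [ 61. -50. 239.]
1.2 [ 37. -50. 233.]
1 [ 11. -50. 222.]
0.8 [-12. -50. 206.]
0.6 [-31. -50. 186.]
0.4 [-46. -50. 162.]
0.2 [-56. -50. 136.]
0 [-60. -50. 108.]
[-378.74519317  647.78852912  230.62281289] [[-498.74519317 -697.78852912 -129.37718711]]
```

Request:
step_arm([
  [0, 0, -60, 0, 0, -7],
  [0, 0, -60, 0, 0, -7.3],
], jaw=0, force=20)

```text
clock: 0.35
position: [0.2075, 0.5869, 0.347]
ee_rot: [0.042, 0.999, -0.006, -0.002]
ft_force: [0.6, 1.0, -0.6]
grip_width: 0.603
```

Request:
step_arm([
  [-31, -43.5, -1, 0, 0, 0],
  [-31, -43.5, -1, 0, 0, 0],
  [-31, -43.5, -1, 0, 0, 0],
  [-31, -43.5, -1, 0, 0, 0],
  [-31, -43.5, -1, 0, 0, 0],
  [-31, -43.5, -1, 0, 0, 0],
  [-31, -43.5, -1, 0, 0, 0],
  [-31, -43.5, 0, 0, 0, 0],
  [-31, -43.5, 0, 0, 0, 0],
  [-31, -43.5, 0, 0, 0, 0],
])

```text
clock: 1.6
position: [0.487, 0.1182, 0.3587]
ee_rot: [0.037, 0.999, -0.003, -0.002]
ft_force: [0.1, 1.1, -0.1]
grip_width: 0.003
```

```bash
python3 -c "
from rel import *
st(); print(go((.125,-.05,.34)))"
```

```text
t 1.6 pos [0.487  0.1182 0.3587] box [-60.  203.1 358.7] rot err tool deg [-0.37 -0.22  0.76] F [ 0.1  1.1 -0.1] grip 0.003
[-181.7 -255.4   19.7]
```

Request:
step_arm([
  [-30, -43, 0, 0, 0, 0.4],
  [-30, -43, 0, 0, 0, 0.4],
  [-30, -43, 0, 0, 0, 0],
  [-30, -43, 0, 0, 0, 0],
  [-30, -43, 0, 0, 0, 0],
  [-25, -30, 0, 0, 0, 0],
  [0, 0, 0, 0, 0, 0],
])

```text
clock: 2.48
position: [0.6442, -0.1533, 0.3563]
ee_rot: [0.046, 0.999, -0.004, -0.004]
ft_force: [0.3, 0.4, 0.7]
grip_width: 0.003
```

```bash
python3 -c "
from rel import *
st(); print(go((.11,-.05,.24)))
import cv2
for n in('side','top'): cv2.imwrite(f'pics/{n}1.png',manip.camera(n))
a=cv2.imread('pics/side1.png')[100:285,245:425]; cv2.imwrite('pics/side1z.png',cv2.resize(a,None,fx=3,fy=3))
"
```

```text
t 2.475 pos [ 0.6442 -0.1533  0.3563] box [120.3 -53.7 356.3] rot err tool deg [-0.51 -0.47 -0.25] F [0.3 0.4 0.7] grip 0.003
[  9.3   4.7 116.4]
```

View pics/side1z.png

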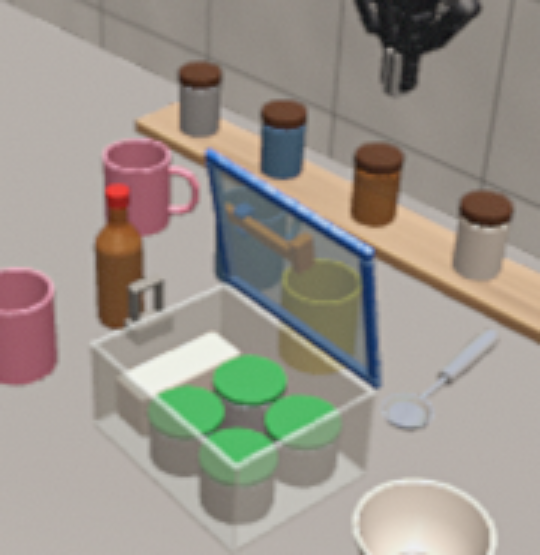

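The fingertips hang behind and above the lid, at about (395,95) in the zoomed view, with nothing in the way. I'll go down behind the lid.

Request:
step_arm([
  [2, 2, 40, 0, 0, 0],
  [2, 2, 40, 0, 0, 0],
  [0, 0, 30, 0, 0, 0],
  [0, 0, 0, 0, 0, 0],
])

```text
clock: 3.08
position: [0.6391, -0.1398, 0.2465]
ee_rot: [0.04, 0.999, -0.002, -0.002]
ft_force: [-1.4, 0.8, 0.9]
grip_width: 0.004
```

```bash
python3 -c "
from rel import *
st(); print(go((.072,-.05,.239)))
import cv2
for n in('side','top'): cv2.imwrite(f'pics/{n}2.png',manip.camera(n))
a=cv2.imread('pics/side2.png')[100:285,245:425]; cv2.imwrite('pics/side2z.png',cv2.resize(a,None,fx=3,fy=3))
a=cv2.imread('pics/top2.png')[140:265,280:400]; cv2.imwrite('pics/top2z.png',cv2.resize(a,None,fx=5,fy=5))
"
```

```text
t 3.075 pos [ 0.6391 -0.1398  0.2465] box [114.  -40.7 246.5] rot err tool deg [-0.19 -0.22  0.4 ] F [-1.4  0.8  0.9] grip 0.004
[42.  -9.   7.7]
```

View pics/side2z.png

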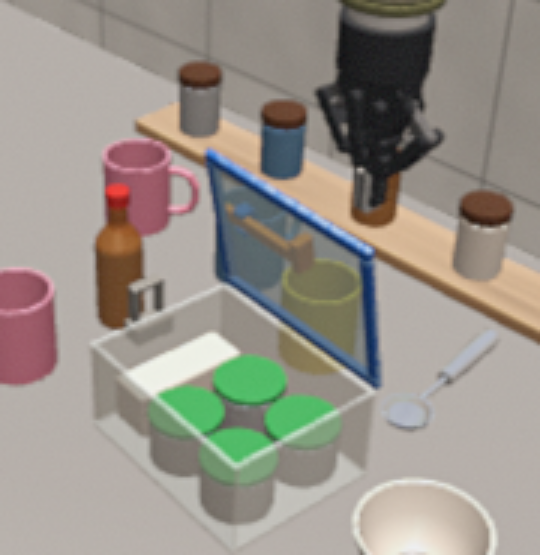

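View pics/top2z.png

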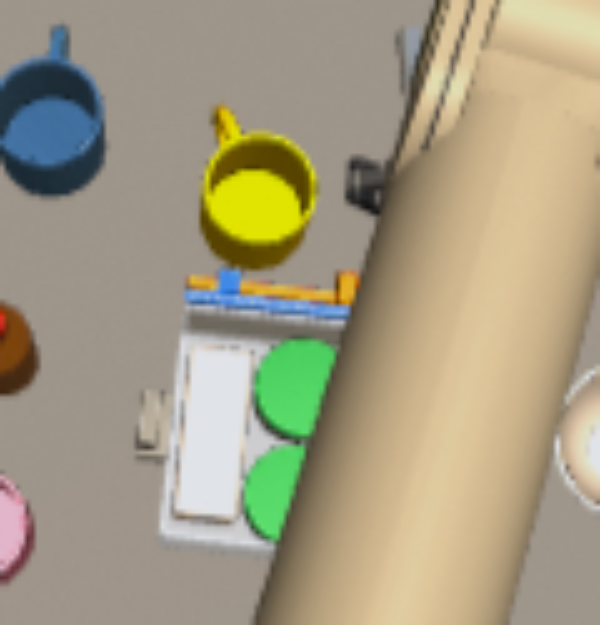

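Request:
step_arm([
  [14, -5, 7, 0, 0, 0],
  [14, -4, 5, 0, 0, 0],
  [8, 0, 2, 0, 0, 0],
  [5, 0, 0, 0, 0, 0],
  [0, 0, 0, 0, 0, 0],
])

```text
clock: 3.8
position: [0.6011, -0.1459, 0.2434]
ee_rot: [0.039, 0.999, -0.002, 0.006]
ft_force: [-0.0, -0.6, -0.0]
grip_width: 0.0
```

```bash
python3 -c "
from rel import *
st(); uv=proj('side',o['position']); print(uv,(uv-[245,100])*3)
import cv2
cv2.imwrite('pics/side3.png',manip.camera('side'))
a=cv2.imread('pics/side3.png')[100:285,245:425]; cv2.imwrite('pics/side3z.png',cv2.resize(a,None,fx=3,fy=3))
"
```

```text
t 3.8 pos [ 0.6011 -0.1459  0.2434] box [ 76.6 -50.  243.4] rot err tool deg [-0.19  0.71  0.49] F [-0.  -0.6 -0. ] grip 0.0
[359.00397033 175.12733011] [342.01191099 225.38199032]
```

View pics/side3z.png

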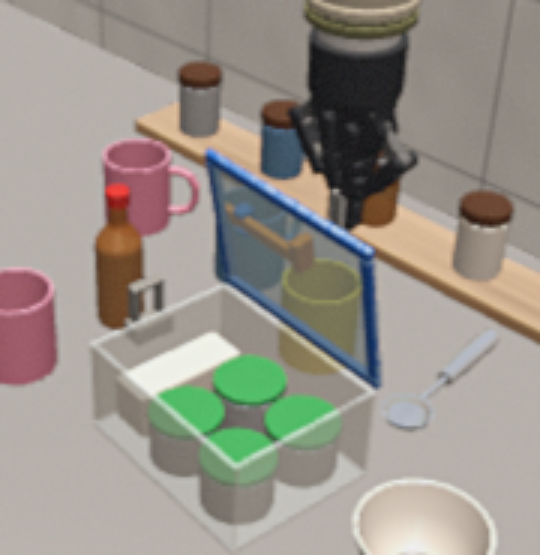

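Request:
step_arm([
  [2, 0, 9, 0, -0.7, 0.4],
  [6, 0, 1, 0, 0, 0],
  [8, 0, 1, 0, 0, 0],
  [9, 0, 2, 0, 0, 0],
  [9, 0, 3, 0, 0, 0],
  [9, 0, 4, 0, 0, 0],
])

```text
clock: 4.6
position: [0.5576, -0.1416, 0.221]
ee_rot: [0.043, 0.999, -0.002, 0.014]
ft_force: [1.4, 0.4, 1.6]
grip_width: -0.005
```

```bash
cat > look.py <<'E'
from rel import *
import cv2,sys
k=sys.argv[1]
st(); uv=proj('side',o['position']); print((uv-[245,100])*3)
cv2.imwrite(f'pics/side{k}.png',manip.camera('side'))
a=cv2.imread(f'pics/side{k}.png')[100:285,245:425]; cv2.imwrite(f'pics/side{k}z.png',cv2.resize(a,None,fx=3,fy=3,interpolation=cv2.INTER_CUBIC))
E
python3 look.py 4
```

```text
t 4.6 pos [ 0.5576 -0.1416  0.221 ] box [ 32.9 -49.6 221. ] rot err tool deg [-0.21  1.58  0.12] F [1.4 0.4 1.6] grip -0.005
[301.33912788 265.19840646]
```

View pics/side4z.png

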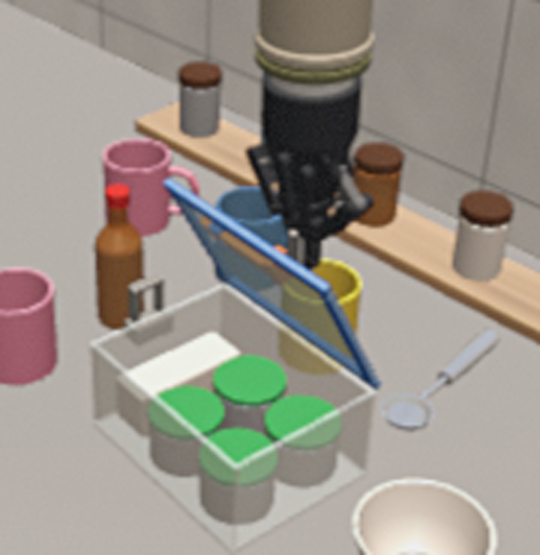

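Request:
step_arm([
  [9, 0, 5, 0, 0.8, 0],
  [10, 0, 7, 0, 0.8, 0],
  [10, 0, 8, 0, 0, 0],
  [10, 0, 9, 0, 0, 0],
  [9, 0, 10, 0, 0, 0],
])

```text
clock: 5.28
position: [0.5058, -0.1375, 0.1789]
ee_rot: [0.043, 0.999, -0.002, -0.002]
ft_force: [1.6, -0.2, 0.8]
grip_width: 0.004
```

```bash
python3 look.py 5
```

```text
t 5.275 pos [ 0.5058 -0.1375  0.1789] box [-19.  -49.9 178.9] rot err tool deg [-0.2  -0.18  0.09] F [ 1.6 -0.2  0.8] grip 0.004
[252.0987096  329.06225665]
```

View pics/side5z.png

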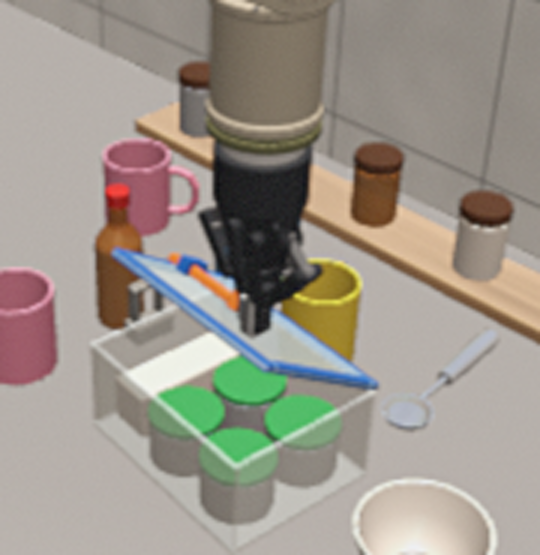

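Request:
step_arm([
  [6, 0, 10, 0, 0, 0],
  [5, 0, 11, 0, 0, 0],
  [4, 0, 12, 0, 0, 0],
  [3, 0, 12, 0, 0, 0],
  [2, 0, 10, 0, 0, 0],
])

```text
clock: 5.95
position: [0.482, -0.1357, 0.1188]
ee_rot: [0.043, 0.999, -0.001, -0.003]
ft_force: [1.9, 0.3, 1.5]
grip_width: -0.003
```

```bash
python3 look.py 6
```

```text
t 5.95 pos [ 0.482  -0.1357  0.1188] box [-42.9 -50.3 118.8] rot err tool deg [-0.18 -0.38  0.06] F [1.9 0.3 1.5] grip -0.003
[228.14427478 396.64278053]
```

View pics/side6z.png

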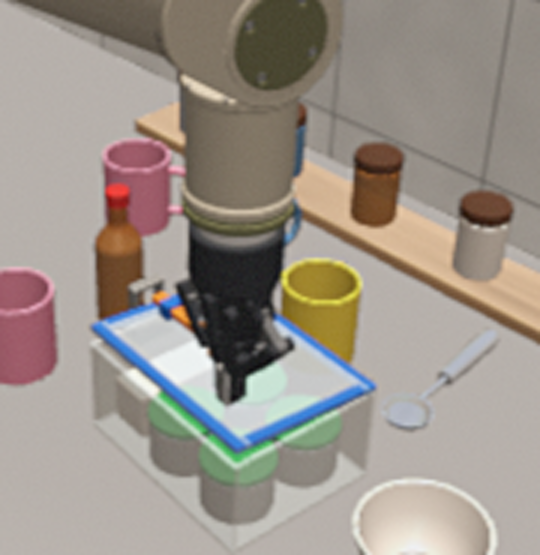

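Nearly shut. I'll go straight down in small steps until the stop.

Request:
step_arm([
  [1, 0, 5, 0, 0, 0],
  [0, 0, 4, 0, 0, 0],
  [0, 0, 3, 0, 0, 0],
])

```text
clock: 6.38
position: [0.4803, -0.1358, 0.1078]
ee_rot: [0.043, 0.999, -0.001, -0.005]
ft_force: [-25.1, 7.2, 62.6]
grip_width: 0.001
```

Request:
step_arm([
  [0, 0, 3, 0, 0, 0],
  [0, 0, 2, 0, 0, 0],
])

```text
clock: 6.62
position: [0.4802, -0.1358, 0.1083]
ee_rot: [0.044, 0.999, 0.001, -0.005]
ft_force: [-12.8, 2.7, 26.6]
grip_width: -0.001
```

The lid is on its hard stop: the tip is at z = 0.108 and the force rose. I'll back off and look.

Request:
step_arm([
  [0, 0, -12, 0, 0, 0],
  [0, 0, -20, 0, 0, 0],
  [0, -20, -15, 0, 0, 0],
  [0, -20, 0, 0, 0, 0],
  [0, 0, 0, 0, 0, 0],
])

```text
clock: 7.25
position: [0.4772, -0.1797, 0.1583]
ee_rot: [0.044, 0.999, 0.001, -0.004]
ft_force: [-0.7, -0.7, -0.4]
grip_width: -0.001
```

```bash
python3 look.py 7; python3 - <<'E'
from h import *
import cv2
t=manip.camera('top'); cv2.imwrite('pics/top7.png',t); cv2.imwrite('pics/top7z.png',cv2.resize(t[170:275,295:405],None,fx=5,fy=5,interpolation=cv2.INTER_CUBIC))
q=np.load('q.npy').copy(); q[3]=0
for P in ((-.16,.105,.008),(-.16,-.105,.008),(0,-.105,.008),(0,.105,.008),(-.085,-.005+q[4],.03)):
    X=pt(q,P,True); print((( proj('side',X)-[245,100])*3).round(), ((proj('top',X)-[295,170])*5).round())
E
```

```text
t 7.25 pos [ 0.4772 -0.1797  0.1583] box [-43.9 -94.5 158.3] rot err tool deg [ 0.08 -0.46 -0.07] F [-0.7 -0.7 -0.4] grip -0.001
[263.77254467 387.58165396]
[ 88. 335.] [ 83. 383.]
[236. 460.] [397. 415.]
[376. 383.] [414. 180.]
[223. 274.] [107. 149.]
[223. 339.] [249. 283.]
```

View pics/side7z.png

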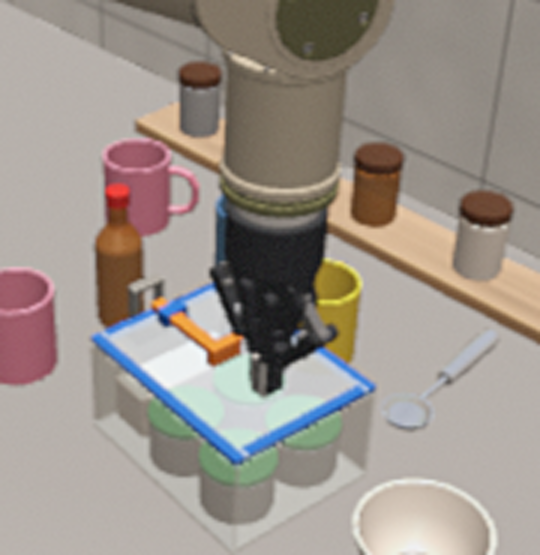

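View pics/top7z.png

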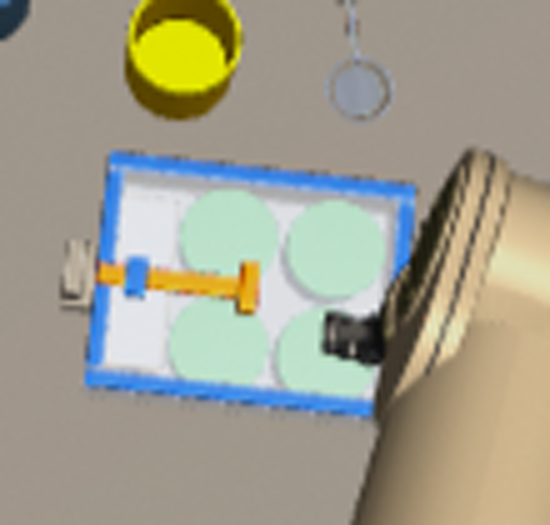

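Request:
step_arm([
  [-20, 12, 0, 0, 0, 0],
  [-16, 18, 0, 0, 0, 0],
  [-2, 12, 15, 0, 0, 0],
  [0, 0, 20, 0, 0, 0],
  [0, 0, 4, 0, 0, 0],
  [0, 0, 0, 0, 0, 0],
])

```text
clock: 8.1
position: [0.5186, -0.1332, 0.1146]
ee_rot: [0.041, 0.999, 0.002, -0.006]
ft_force: [0.6, -0.4, 0.3]
grip_width: -0.0
```

```bash
python3 look.py 8
```

```text
t 8.1 pos [ 0.5186 -0.1332  0.1146] box [ -6.7 -44.6 114.6] rot err tool deg [ 0.16 -0.74  0.28] F [ 0.6 -0.4  0.3] grip -0.0
[256.04580656 380.4212129 ]
```

View pics/side8z.png

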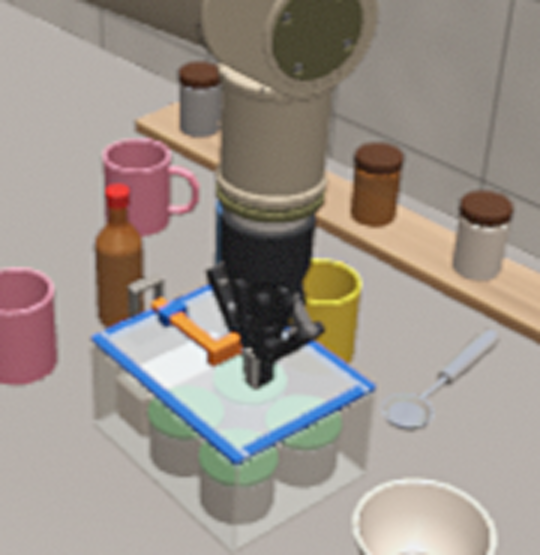

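Request:
step_arm([
  [0, 7, 0, 0, 0, 0],
  [0, 7, 0, 0, 0, 0],
  [0, 7, 0, 0, 0, 0],
  [0, 7, 0, 0, 0, 0],
  [0, 7, 0, 0, 0, 0],
  [0, 7, 0, 0, 0, 0],
])

```text
clock: 8.9
position: [0.5231, -0.0893, 0.1164]
ee_rot: [0.042, 0.999, 0.002, -0.005]
ft_force: [0.6, -2.4, -1.2]
grip_width: 0.005
```

```bash
python3 look.py 9
```

```text
t 8.9 pos [ 0.5231 -0.0893  0.1164] box [ -6.   -0.5 116.4] rot err tool deg [ 0.16 -0.56  0.21] F [ 0.6 -2.4 -1.2] grip 0.005
[224.14241433 353.43984556]
```

View pics/side9z.png

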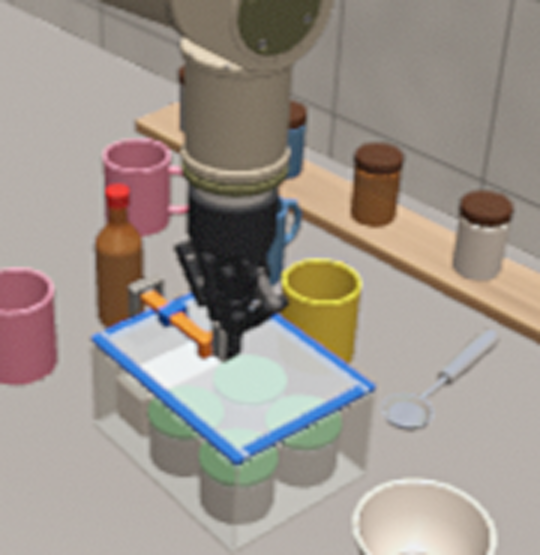

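Request:
step_arm([
  [0, 5, 0, 0, 0, 0],
  [0, 5, 0, 0, 0, 0],
  [0, 3, 0, 0, 0, 0],
])

```text
clock: 9.32
position: [0.5244, -0.0748, 0.1165]
ee_rot: [0.041, 0.999, 0.002, -0.005]
ft_force: [0.1, -1.8, -0.6]
grip_width: -0.002
```

```bash
python3 look.py 10
```

```text
t 9.325 pos [ 0.5244 -0.0748  0.1165] box [ -5.9  14.1 116.5] rot err tool deg [ 0.16 -0.56  0.25] F [ 0.1 -1.8 -0.6] grip -0.002
[213.76081873 345.35118485]
```

View pics/side10z.png

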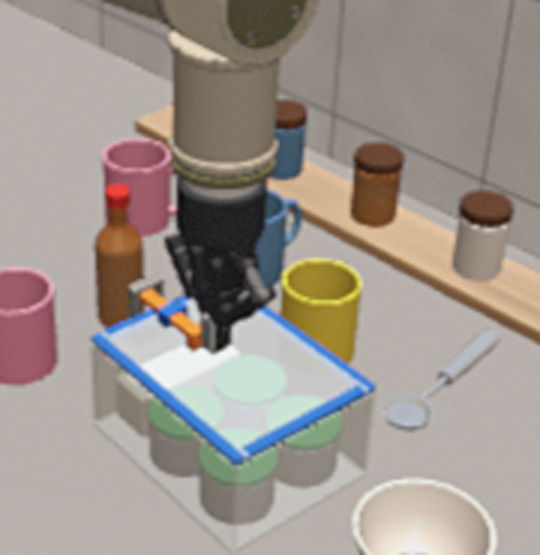

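Request:
step_arm([
  [0, 2, 0, 0, 0, 0],
  [0, 2, 0, 0, 0, 0],
])

```text
clock: 9.62
position: [0.5248, -0.0704, 0.1165]
ee_rot: [0.041, 0.999, 0.002, -0.005]
ft_force: [0.6, -1.4, -0.7]
grip_width: -0.003
```

Request:
step_arm([
  [0, 2, 0, 0, 0, 0],
  [0, 1.5, 0, 0, 0, 0],
])

```text
clock: 9.88
position: [0.5251, -0.0668, 0.1165]
ee_rot: [0.042, 0.999, 0.002, -0.005]
ft_force: [0.4, -2.1, -0.4]
grip_width: 0.0
```

Request:
step_arm([
  [0, 1.5, 0, 0, 0, 0],
])

```text
clock: 10.0
position: [0.5252, -0.0664, 0.1165]
ee_rot: [0.042, 0.999, 0.001, -0.005]
ft_force: [0.8, -7.9, -1.3]
grip_width: 0.003
```

```bash
python3 look.py 11;  python3 - <<'E'
from h import *
import cv2
t=manip.camera('top'); cv2.imwrite('pics/top11.png',t); cv2.imwrite('pics/top11z.png',cv2.resize(t[170:275,295:405],None,fx=5,fy=5,interpolation=cv2.INTER_CUBIC))
q=np.load('q.npy').copy(); q[3]=0
for b in (.03,.035,.04,.045):
    for P in ((-.085,-.005+b,.03),(-.085,b+.09,.012)):
        X=pt(q,P,True); print(b,(( proj('side',X)-[245,100])*3).round(), ((proj('top',X)-[295,170])*5).round())
E
```

```text
t 10.0 pos [ 0.5252 -0.0664  0.1165] box [ -5.9  22.5 116.5] rot err tool deg [ 0.08 -0.55  0.19] F [ 0.8 -7.9 -1.3] grip 0.003
[207.88640487 340.79905553]
0.03 [207. 327.] [215. 280.]
0.03 [144. 295.] [ 72. 269.]
0.035 [204. 324.] [208. 279.]
0.035 [141. 292.] [ 65. 268.]
0.04 [200. 322.] [200. 278.]
0.04 [138. 290.] [ 57. 268.]
0.045 [197. 319.] [193. 278.]
0.045 [135. 287.] [ 50. 267.]
```

View pics/side11z.png

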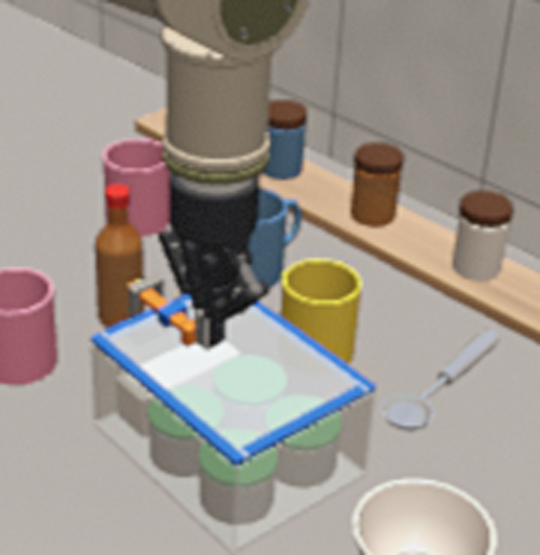

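View pics/top11z.png

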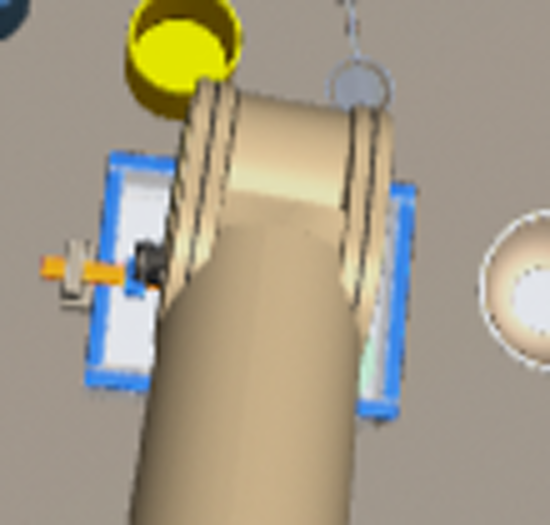

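The force jumped to 8 N with almost no travel, so the bolt is on its stop. The nose stands about 15 mm past the keeper: top crop (40,266) against the keeper's outer side at about (62,270). I'll back off.

Request:
step_arm([
  [0, -8, 0, 0, 0, 0],
  [0, -12, -2, 0, 0, 0],
  [0, -10, -20, 0, 0, 0],
  [0, -20, -40, 0, 0, 0],
  [0, -30, -50, 0, 0, 0],
  [0, -50, -30, 0, 0, 0],
  [0, -55, 0, 0, 0, 0],
  [0, -55, 0, 0, 0, 0],
  [0, -55, 0, 0, 0, 0],
  [0, 0, 0, 0, 0, 0],
])

```text
clock: 11.35
position: [0.4987, -0.3735, 0.264]
ee_rot: [0.041, 0.999, 0.001, -0.004]
ft_force: [-0.2, 1.6, -0.3]
grip_width: 0.004
```

```bash
python3 look.py 12;  python3 - <<'E'
from h import *
import cv2
t=manip.camera('top'); cv2.imwrite('pics/top12.png',t); cv2.imwrite('pics/top12z.png',cv2.resize(t[170:275,295:405],None,fx=5,fy=5,interpolation=cv2.INTER_CUBIC))
E
```

```text
t 11.35 pos [ 0.4987 -0.3735  0.264 ] box [  -5.5 -285.7  264. ] rot err tool deg [ 0.12 -0.51  0.33] F [-0.2  1.6 -0.3] grip 0.004
[501.09961504 388.09169995]
```

View pics/side12z.png

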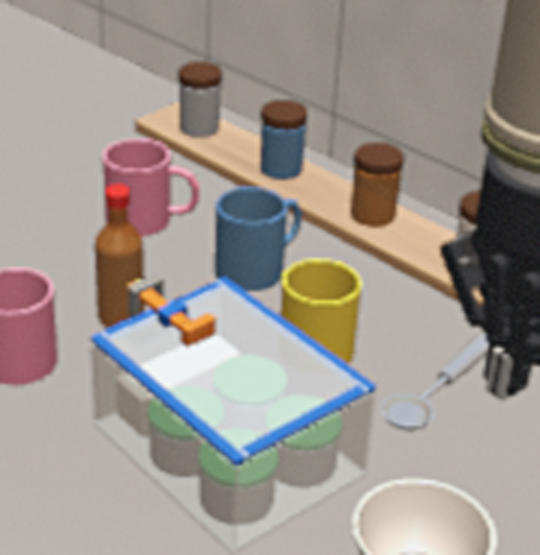

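View pics/top12z.png

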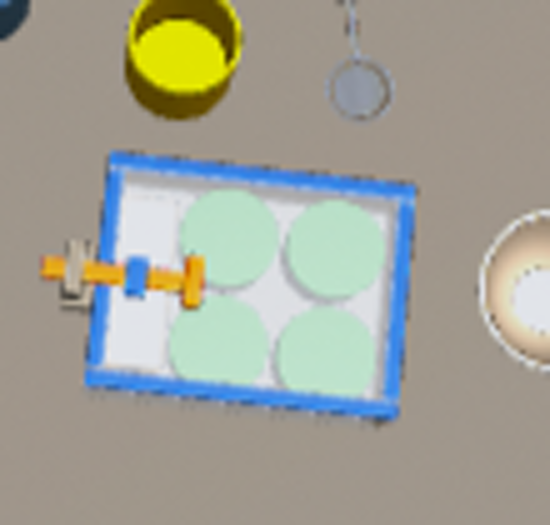

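View pics/top12.png

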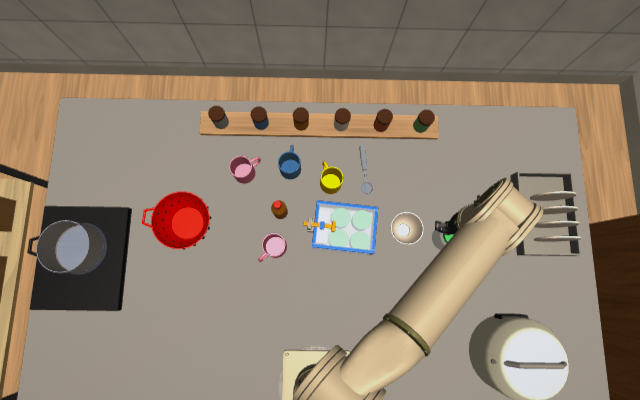

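The lid lies flat. The tab is at (193,281) in the crop, and the prediction for 0.045 m travel was (193,278). The nose goes through the keeper, and the box and the other things have not visibly moved. I'll hand in.

```bash
python3 -c "
from workcell import manip
print(manip.hand_in())"
```

```text
the job is handed in; nothing more can be done
None
```

I pushed the lid shut with the closed fingertips from behind. Then I pushed the orange bolt by its tab until it hit its stop, and handed the job in at about 11.5 s of the 48 s allowed.

**Lid:** it lies flat on the rim in the last pictures. The fingertip stopped at z = 0.108 m, which is the height of the shut lid's top. I pressed harder than needed there: the wrist force reading, taken only at the end of each move, was about 68 N (limit 120 N), and I had sent a second small press before seeing it.

**Bolt:** the force rose from 2 N to 8 N with almost no further travel. In the top view the tab is where full 45 mm travel should put it (3 zoomed pixels off, under one camera pixel). The nose stands about 15 mm past the keeper.

**Surroundings:** the container and the other things show no visible movement in the pictures. The arm ended clear of everything, with the fingertips at z = 0.264 m. My fit of the container's pose left errors of up to about 2.8 pixels at some corners, so I can't rule out a shift of a couple of millimetres.

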